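# Stack mask cassettes on the chuck tray and hold the pile up

## Robot

A 6-joint arm with a two-finger parallel gripper is mounted at the origin on the work surface. World frame = base frame: x ahead of the robot, y to its left, z up, the work surface at z = 0. Lengths are in mm, angles in degrees, forces in N, time in s.
With the tool pointing down it reaches from about 300 to 875 mm from the base axis. Payload 4.2 kg.
Tool frame: the origin (TCP) lies at the very end of the fingers, on their centre line; the grasp point (between the pads) lies 19 mm behind it (manip.pinch_z is the distance from the TCP to the grasp point, in mm); z points along the fingers, y is the line along which they close (so a half turn about z gives the same grasp; the last joint's range is limited). The gripper opens to 85 mm and grips with 20 to 120 N. Pads are 22 mm wide; open, the fingers measure 114 mm over their backs; the gripper's body (76 mm by 85 mm) begins 54 mm behind the grasp point. The pads swing forward as they close: fully open they stand 13 mm farther back than shut.
Start: joints at [75.172, 18.312, 89.639, -0, 72.044, -1.146], TCP at [136.01, 558.7, 197.738] pointing down, gripper open.
Joint ranges: [-177.97, 177.97], [-48.28, 115.42], [12.27, 149.76], [-77.06, 257.06], [2.81, 150.46], [-146.56, 146.56]. Speed limits (degrees/s): [147.25, 147.25, 180, 180, 180, 180].

## Interface

Orientations are given as [roll, pitch, yaw] about the fixed x, y, z axes, in that order (R = Rz(yaw) Ry(pitch) Rx(roll)).
In Python, from plant import manip gives the robot as it stands.
- The arm moves only by the tool play_rows, never from a script. Its argument "moves" is one flat list of numbers, 7 for each row, row after row: the finger opening in mm, from 0 to 85.4, then the shift along the world's x, y, z in mm, then the turn, a rotation vector about the world's x, y, z in degrees. In form: [jaw, x, y, z, wx, wy, wz, jaw, x, y, z, wx, wy, wz, ...]. A call has exactly 10 rows; each row is the pose to reach, as a shift and turn from the pose commanded when the call began; what a row does not reach only later rows make up. A row lasts 1/10 s, in which the tool goes at most 50 mm and 8.59 degrees, less where a joint would pass 70% of its speed; a pose out of reach is approached as far as the arm can. A call with a gripper value outside its range is refused whole. The fingers move at their own pace and stop on an object; "force" is the grip in N (left out, the last holds). Time passes only in rows, so rows that repeat a pose let the fingers close, or fill a call up. It gives the time, the measured TCP pose, the force, the opening and the grip force at its end, in the units of the state.
- manip.read_state(): the state, without advancing time (a new reading comes with each control period).
- manip.get_image(name): name is "side" or "top"; returns the picture (400x640x3 uint8, red, green, blue); there is no depth.
- manip.calibration(name): a dict with "vertical_fov" (degrees; the focal length in pixels is half the picture's height over the tangent of half this angle, whatever the lens; pixels are square), "cx", "cy" (the principal point, pixels), "xyz" and "rotation" of the camera in the world. Camera axes: x right, y down, z forward; pixel columns grow to the right and rows downward; lengths in mm; the calibration is good to about 2 mm. A picture is of the moment at which its call begins. calibration takes no time and is no camera call.
- manip.finish_job(): hands the job in; it is judged then, once.
The state is a dict: "time_s": time; "joints": joint angles; "qvel": joint speeds; "tau": joint torques, N m; "ee_pos": TCP position; "eef_rot": TCP orientation; "force": force on the tool from outside, world axes, zero at the start; "wrist_torque": the same for the moment, N m; "width": opening from 0.0 (shut) to 1.0 (fully open); "finger_force": force on a finger pad.
Only numpy, scipy, OpenCV 4.12 (cv2) and the standard library are available. Lean on these libraries where they do the work, as an engineer would, in place of code of your own. Each camera call takes 0.05 s, during which the arm holds its last target. There are 200 camera calls.

## Task

Set the blue mask cassette gently and squarely on the gold-coloured metal tray that sits on the inspection stage's chuck, then set the white one squarely on top of the blue one, while the tray stays on the chuck. Then grip the tray itself by its two long sides, lift it straight up with its pile to about 10 cm above the chuck, and finish while holding it there, level and still. Leave the red cassette and everything else on the bench where it is.

Things in the scene. Friction and masses are not known exactly. Their poses are not given: they have to be found in the camera images.
- stage: Fixed black inspection stage on the bench: base 160 x 160 x 30 mm, on it a 120 x 120 mm plate up to 45 mm height, and in the middle a round column carrying the chuck. Origin: centre of its underside, on the bench; z up.
- chuck (a point): Centre of the top face of the chuck, a black disc 54 mm in diameter and 10 mm thick, 70 mm above the bench; free space of 25 mm down to the plate lies around it.
- tray: Loose gold-coloured metal tray, a slab 110 x 62 mm, 16 mm thick, about 250 g, no rim, a black line at each short end. Starts on the chuck, roughly centred, overhanging it all round. Origin: centre of its underside; x along its length, y across its 62 mm width (grip across y), z up. Wider than the cassettes, so fingers reaching down past the pile close on the tray. Finished pile: 40 mm high.
- blue_cassette: Blue mask cassette, 100 x 58 mm, 12 mm thick, 110 g, a flat rigid box with a black seam and a small black latch mark on top. Starts flat on the bench in one of three places (colours swap places). Origin: centre of its underside; x along its length, y across its 58 mm width (grip across y), z up.
- white_cassette: White mask cassette, 100 x 58 mm, 12 mm thick, 110 g, a flat rigid box with a black seam and a small black latch mark on top. Starts flat on the bench in one of three places (colours swap places). Origin: centre of its underside; x along its length, y across its 58 mm width (grip across y), z up.
- red_cassette: Red (rejected) mask cassette, 100 x 58 mm, 12 mm thick, 110 g, a flat rigid box with a black seam and a small black latch mark on top. Starts flat on the bench in one of three places (colours swap places). Origin: centre of its underside; x along its length, y across its 58 mm width (grip across y), z up. Bystander: leave where it is.
- bottle: White closed plastic bottle with a blue cap, 52 mm in diameter, 150 mm high. Origin: centre of its underside. Bystander: leave where it is.
- tweezers: Flat steel tweezers with black grip, 120 mm long, lying on the bench. Origin: centre of the underside. Bystander: leave where it is.
- mouse: Black computer mouse, 100 x 60 x 30 mm. Origin: centre of its underside. Bystander: leave where it is.
- loupe: Black standing magnifier, 42 mm in diameter, 38 mm high. Origin: centre of its underside. Bystander: leave where it is.
- driver: Screwdriver lying on the bench, about 0.2 m long. Origin: on its underside. Bystander: leave where it is.
Mind the look-alikes: they are no part of the job. Several things have the shape of the stage; the one meant has the colours described above.

How it is judged (in metres and radians):
On the way, in this order (a step that is already met when the one before it is completed fails the run):
1. the blue cassette lies released and square on the tray, the tray still on the chuck (x of blue_cassette in the frame of tray between -0.008 and 0.008 m and y of blue_cassette in the frame of tray between -0.008 and 0.008 m and z of blue_cassette in the frame of tray between 0.011 and 0.021 m and angle between the x axis of blue_cassette and the x axis of tray, either way round below 0.12 rad and angle between the z axis of blue_cassette and the z axis of tray, either way round below 0.08 rad and contact force between the fingers and blue_cassette below 0.1 N and linear speed of blue_cassette below 0.03 m/s and z of tray in the frame of chuck below 0.006 m and horizontal distance between tray and chuck below 0.025 m), for 0.2 s.
2. the white cassette lies released and square on the blue one, the tray still on the chuck (all of step 1 and x of white_cassette in the frame of tray between -0.008 and 0.008 m and y of white_cassette in the frame of tray between -0.008 and 0.008 m and z of white_cassette in the frame of tray between 0.023 and 0.033 m and angle between the x axis of white_cassette and the x axis of tray, either way round below 0.12 rad and angle between the z axis of white_cassette and the z axis of tray, either way round below 0.08 rad and contact force between the fingers and white_cassette below 0.1 N and linear speed of white_cassette below 0.03 m/s), for 0.2 s.
At the end, for the whole second after the job is handed in: Fingers alone carry the tray, underside 65-145 mm above the chuck, within 50 mm sideways of its centre, level within 4 degrees, under 20 mm/s; blue lies on it and white on blue, each centred on the tray within 8 mm along and across and turned at most 7 degrees; nothing touches the stage (x of blue_cassette in the frame of tray between -0.008 and 0.008 m and y of blue_cassette in the frame of tray between -0.008 and 0.008 m and z of blue_cassette in the frame of tray between 0.011 and 0.021 m and angle between the x axis of each of blue_cassette, white_cassette and the x axis of tray, either way round below 0.12 rad and angle between the z axis of each of blue_cassette, white_cassette and the z axis of tray, either way round below 0.08 rad and x of white_cassette in the frame of tray between -0.008 and 0.008 m and y of white_cassette in the frame of tray between -0.008 and 0.008 m and z of white_cassette in the frame of tray between 0.023 and 0.033 m and z of tray in the frame of chuck between 0.065 and 0.145 m and horizontal distance between tray and chuck below 0.05 m and angle between tray's own z axis and vertical below 0.07 rad and linear speed of tray below 0.02 m/s and angular speed of tray below 0.15 rad/s and contact force between the fingers and tray above 2 N and contact force between stage and anything else below 0.1 N); the arm keeps its last pose, push and grip.
It fails at once if the red cassette is disturbed (moved more than 30 mm) (distance of red_cassette from where it was at the start of the episode above 0.03 m).
It fails at once if another bystander is disturbed (moved more than 30 mm) (distance of any of bottle, tweezers, mouse, loupe, driver from where it was at the start of the episode above 0.03 m).
It fails at once if the tray is tipped by more than 17 degrees (angle between tray's own z axis and vertical above 0.3 rad).
It fails at once if a cassette is dropped or pressed hard on the pile (over 40 N) (contact force between blue_cassette and tray above 40 N or contact force between white_cassette and blue_cassette above 40 N).
It also fails if it takes over 64 s, if anything falls off the work surface, if the arm or the gripper's body presses on something with over 40 N, if the wrist force passes 120 N, or if a joint passes its speed limit or range.

## Working session

There is one attempt and no reset: what is moved stays moved. The work goes in short steps, Python scripts to look and compute and a tool call to move; the robot and the scene stay as the last step left them, time stands still between calls to the robot, and variables do not carry over. Pictures are saved under pics/ and viewed, at most 10 in all, crops included, and the job is handed in when it is done.

Besides the shell and the picture viewer there is one more tool, called after "Request:" as name(argument=value, ...), one argument or row to a line, values as JSON. play_rows: Moves the arm, as the interface text tells. Its arguments: {"type":"object","properties":{"moves":{"type":"array"},"force":{"type":"number"}},"required":["moves"]}

```bash
mkdir -p pics; python3 - <<'E'
from plant import manip
import cv2
for n in("top","side"):
    cv2.imwrite(f"pics/{n}0.png",manip.get_image(n)[:,:,::-1]); print(n,manip.calibration(n))
print(manip.read_state(), manip.pinch_z)
E
```

```text
top {'vertical_fov': 57.19253799380902, 'cx': 315.2734264194063, 'cy': 195.1455474615804, 'xyz': array([ 379.47935429,   24.09578591, 1128.02965556]), 'rotation': array([-173.06072575,    0.36312837,  -90.64588665])}
side {'vertical_fov': 48.80885081151591, 'cx': 313.7072188243678, 'cy': 198.5088995374503, 'xyz': array([  120.12466127, -1093.95417173,  1053.27617842]), 'rotation': array([-130.42652843,   -0.94951543,  -17.81272996])}
{'time_s': 0.1, 'joints': array([ 7.51723067e+01,  1.83491015e+01,  8.96974896e+01,  4.72168047e-04,
        7.20444070e+01, -1.14637101e+00]), 'qvel': array([ 0.04906053, -0.11712929, -0.16623507, -0.0428472 , -0.04745195,
        0.0830091 ]), 'tau': array([ 5.34428891e-04, -4.16406870e+01, -2.34704518e+01,  6.75192859e-05,
        5.03102696e-03, -7.08297335e-06]), 'ee_pos': array([135.88241796, 558.23755982, 196.96816756]), 'eef_rot': array([-1.79909029e+02, -2.26941196e-03,  1.66318530e+02]), 'force': array([-0.07493555, -0.48381052, -0.11648909]), 'wrist_torque': array([ 0.00301829, -0.01611988, -0.00158202]), 'finger_force': 0.0, 'width': 1.0048353800727374} 18.700000000000003
```

View pics/top0.png

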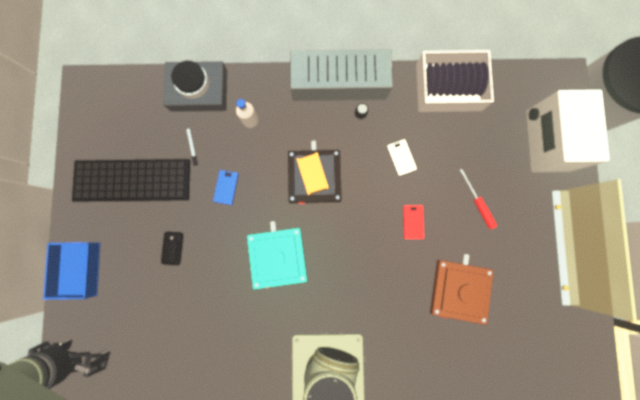

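View pics/side0.png

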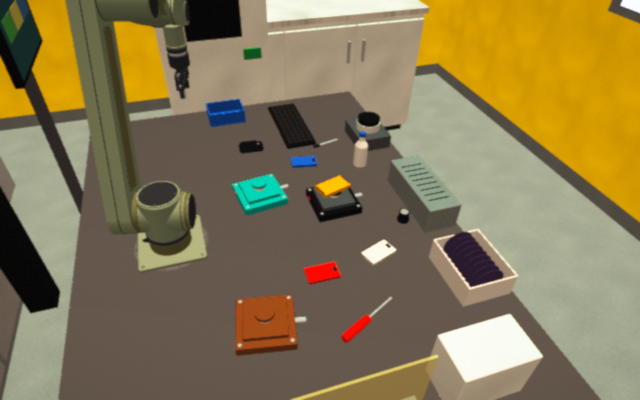

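Candidates for the stage are black (315,176), teal (277,258) and brown (463,292). The black one carrying the gold tray fits the description. For blue, the cassette is at (226,187) with a latch mark; the bin at (72,270) is not it. For white, the cassette is at (402,157); the box at (570,130) is not it. I'll measure these and confirm in a crop.

```bash
cat > h.py <<'E'
from plant import manip
import cv2, numpy as np
from scipy.spatial.transform import Rotation as R
def cam(n):
    c=manip.calibration(n); f=200/np.tan(np.radians(c['vertical_fov']/2))
    return c,f,R.from_euler('xyz',c['rotation'],degrees=True).as_matrix()
def ray(n,uv,z):
    c,f,M=cam(n); uv=np.atleast_2d(uv).astype(float)
    d=np.c_[(uv[:,0]-c['cx'])/f,(uv[:,1]-c['cy'])/f,np.ones(len(uv))]@M.T
    return (c['xyz']+d*((z-c['xyz'][2])/d[:,2])[:,None])[:,:2]
def proj(n,P):
    c,f,M=cam(n); q=(np.atleast_2d(P)-c['xyz'])@M
    return q[:,:2]/q[:,2:]*f+[c['cx'],c['cy']]
def mask(im,col):
    h=cv2.cvtColor(im,cv2.COLOR_RGB2HSV).astype(int); H,S,V=h[...,0],h[...,1],h[...,2]
    return {'blue':(H>100)&(H<125)&(S>150)&(V>90),'gold':(H>10)&(H<28)&(S>140)&(V>120),
     'white':(S<70)&(V>130),'red':((H<6)|(H>174))&(S>180)&(V>120)}[col].astype(np.uint8)
def rect(n,im,col,c,r,z,fill=True):
    """biggest blob of colour within r px of c: rectangle (x,y,len,wid,yaw) on plane z (top face)"""
    m=mask(im,col); w=np.zeros_like(m); cv2.circle(w,c,r,1,-1); m*=w
    m=cv2.resize(m*255,None,fx=8,fy=8,interpolation=cv2.INTER_CUBIC)
    cs,_=cv2.findContours((m>127).astype(np.uint8),cv2.RETR_EXTERNAL,cv2.CHAIN_APPROX_NONE)
    k=max(cs,key=cv2.contourArea)[:,0]; p=ray(n,(k+.5)/8-.5,z)
    (x,y),(a,b),t=cv2.minAreaRect(p.astype(np.float32))
    if a<b: a,b,t=b,a,t+90
    return np.round([x,y,a,b,(t+90)%180-90],1)
E
python3 - <<'E'
from h import *
T=manip.get_image('top'); S=manip.get_image('side')
for col,ct,cs,z in (('blue',(226,187),(303,161),12),('white',(402,157),(379,251),12),('red',(414,222),(322,272),12),('gold',(313,174),(333,186),86)):
    print(col,rect('top',T,col,ct,30,z),rect('side',S,col,cs,30,z))
a=T[120:240,200:430]; b=S[140:280,240:440]
cv2.imwrite('pics/crop.png',np.vstack([cv2.resize(a,(690,300),interpolation=2),cv2.resize(b,(690,300),interpolation=2)])[:,:,::-1])
for p in ((315,176),(313,174)): print(ray('top',p,30))
E
```

```text
blue [543.7 305.8  91.3  52.8 -11.1] [542.5 299.2 102.7  72.3 -10.3]
white [ 632.3 -240.5  191.   185.7  -46.3] [ 631.6 -240.4  109.6   68.2   19.3]Traceback (most recent call last):
  File "<stdin>", line 4, in <module>
  File "h.py", line 23, in rect
    k=max(cs,key=cv2.contourArea)[:,0]; p=ray(n,(k+.5)/8-.5,z)
      ~~~^^^^^^^^^^^^^^^^^^^^^^^^
ValueError: max() iterable argument is empty
```

```bash
python3 - <<'E'
from h import *
T=manip.get_image('top'); S=manip.get_image('side')
hs=lambda im,p:cv2.cvtColor(im,cv2.COLOR_RGB2HSV)[p[1],p[0]]
for n,im,ps in(('top',T,[(226,190),(404,163),(414,230),(313,174),(390,190),(250,200),(300,190)]),('side',S,[(300,163),(379,251),(322,274),(333,186),(300,240),(325,200)])):
    print(n,[tuple(map(int,hs(im,p))) for p in ps])
a=T[120:240,200:430]; b=S[140:280,240:440]
cv2.imwrite('pics/crop.png',np.vstack([cv2.resize(a,(690,300),interpolation=2),cv2.resize(b,(690,300),interpolation=2)])[:,:,::-1])
E
```

```text
top [(106, 151, 240), (30, 1, 255), (2, 163, 255), (28, 128, 255), (12, 53, 145), (17, 38, 133), (0, 4, 124)]
side [(107, 226, 213), (25, 17, 254), (1, 255, 253), (23, 255, 254), (12, 62, 103), (49, 24, 86)]
```

View pics/crop.png

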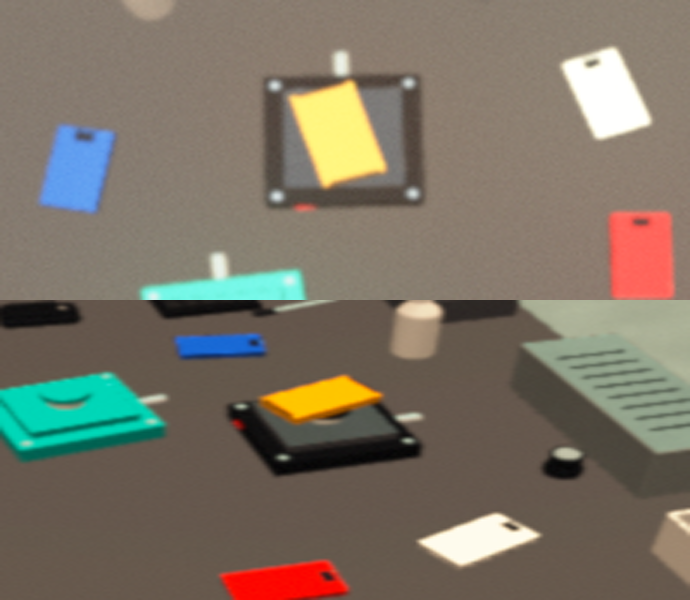

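The crop confirms it: gold tray on the black stage (the only black one), with blue left, white upper right and red lower right. Next I'll fit box silhouettes in both views.

```bash
cat >> h.py <<'E'
from scipy.optimize import minimize
def soft(im,col,c,r=34,prev=None):
    a=im[c[1]-r:c[1]+r,c[0]-r:c[0]+r].astype(float)
    if col=='blue': g=a[...,2]-a[...,0]
    elif col=='white': g=a.min(2)
    elif col=='red': g=a[...,0]-a[...,1]
    else: g=np.where(a[...,1]-a[...,2]<-20,0,a[...,0]-a[...,2])
    lo=np.median(g) if col!='gold' else np.percentile(g,20)
    hi=np.percentile(g[r-4:r+5,r-4:r+5],60)
    g=cv2.resize(np.clip((g-lo)/(hi-lo),0,1),None,fx=4,fy=4,interpolation=cv2.INTER_CUBIC)
    b=(g>.45).astype(np.uint8)
    cs,_=cv2.findContours(b,cv2.RETR_EXTERNAL,cv2.CHAIN_APPROX_NONE)
    k=[x for x in cs if cv2.contourArea(x)>300]
    k=max(k,key=lambda x:cv2.pointPolygonTest(x,(4*r,4*r),True))
    o=np.zeros_like(b); cv2.fillPoly(o,[cv2.convexHull(k)],1); return o
def fit(ims,col,cs,dims,z0,p0,r=34):
    L,W,Hh=dims; ms={n:soft(ims[n],col,cs[n],r) for n in ims}
    K=np.array([[sx*L/2,sy*W/2,z] for sx in(-1,1) for sy in(-1,1) for z in(0,Hh)])
    def cost(p):
        P=R.from_euler('z',p[2],degrees=True).apply(K)+[p[0],p[1],z0]; e=0
        for n,m in ms.items():
            q=(proj(n,P)-np.array(cs[n])+r+.5)*4-.5
            h=cv2.convexHull(q.astype(np.float32)); o=np.zeros_like(m)
            cv2.fillPoly(o,[np.round(h*16).astype(np.int32)],1,shift=4)
            e+=(o!=m).sum()/m.sum()
        return e
    s=None
    for y in ([p0[2]] if len(p0)>2 else range(-90,90,20)):
        t=minimize(cost,[p0[0],p0[1],y],method='Nelder-Mead',options=dict(initial_simplex=[[p0[0],p0[1],y],[p0[0]+12,p0[1],y],[p0[0],p0[1]+12,y],[p0[0],p0[1],y+12]]))
        if s is None or t.fun<s.fun: s=t
    return np.round([*s.x[:2],(s.x[2]+90)%180-90,s.fun],2)
C=(100,58,12)
E
python3 - <<'E'
from h import *
I={n:manip.get_image(n) for n in('top','side')}
for col,ct,cs,d,z in (('blue',(226,187),(303,161),C,0),('white',(402,157),(379,251),C,0),('red',(414,222),(322,272),C,0),('gold',(313,174),(333,186),(110,62,16),70)):
    c=dict(top=ct,side=cs); p0=ray('top',ct,z)[0]
    print(col,*[fit({n:I[n] for n in k},col,c,d,z,p0) for k in(['top'],['side'],['top','side'])])
E
```

```text
Traceback (most recent call last):
  File "h.py", line 55, in fit
    t=minimize(cost,[p0[0],p0[1],y],method='Nelder-Mead',options=dict(initial_simplex=[[p0[0],p0[1],y],[p0[0]+12,p0[1],y],[p0[0],p0[1]+12,y],[p0[0],p0[1],y+12]]))
  File "h.py", line 48, in cost
    q=(proj(n,P)-np.array(cs[n])+r+.5)*4-.5
       ~~~~^^^^^
  File "h.py", line 12, in proj
    c,f,M=cam(n); q=(np.atleast_2d(P)-c['xyz'])@M
          ~~~^^^
  File "h.py", line 5, in cam
    c=manip.calibration(n); f=200/np.tan(np.radians(c['vertical_fov']/2))
ValueError: time passes only in moves, steps and waits
```

```bash
sed -i 's/^def cam/import functools\n@functools.cache\ndef cam/' h.py; cat > m.py <<'E'
from h import *
I={n:manip.get_image(n) for n in('top','side')}
for col,ct,cs,d,z in (('blue',(226,187),(303,161),C,0),('white',(402,157),(379,251),C,0),('red',(414,222),(322,272),C,0),('gold',(313,174),(333,186),(110,62,16),70)):
    c=dict(top=ct,side=cs); p0=ray('top',ct,z)[0]
    print(col,*[fit({n:I[n] for n in k},col,c,d,z,p0) for k in(['top'],['side'],['top','side'])])
E
python3 m.py
```

```text
blue [ 5.4449e+02  3.0789e+02 -1.0790e+01  2.0000e-02] [ 5.4457e+02  3.0893e+02 -1.0420e+01  1.0000e-01] [ 5.4480e+02  3.0794e+02 -1.1320e+01  1.3000e-01]
white [ 6.3239e+02 -2.4069e+02  1.9380e+01  5.0000e-02] [ 6.3410e+02 -2.3631e+02  2.1110e+01  9.0000e-02] [ 6.3279e+02 -2.3937e+02  1.8830e+01  1.7000e-01]
red [ 4.3123e+02 -2.6805e+02  8.0000e-02  8.0000e-02] [ 4.3091e+02 -2.6611e+02 -1.0400e+00  4.0000e-02] [ 4.3104e+02 -2.6686e+02 -3.7000e-01  1.3000e-01]
gold [5.7135e+02 3.8330e+01 1.8280e+01 1.0000e-01] [5.7127e+02 3.9150e+01 1.7000e+01 3.0000e-02] [5.7166e+02 3.9060e+01 1.8270e+01 1.4000e-01]
```

Both views agree: blue at (544.6, 308, -10.8°), white at (633, -239.5, 19.5°), tray at (571.4, 38.7, 18°). Blue comes first.

Request:
play_rows(
  moves=[78,20,-12,-5,0,0,0.5,78,50,-31,-12,0,0,1,78,85,-52,-20,0,0,1.5,78,120,-74,-29,0,0,2,78,160,-98,-38,0,0,2.9,78,200,-123,-48,0,0,2.9,78,240,-147,-57,0,0,2.9,78,280,-172,-67,0,0,2.9,78,310,-190,-74,0,0,2.9,78,330,-202,-79,0,0,2.9],
  force=30,
)

```text
time_s: 1.5
ee_pos: [468.1, 354.9, 118.1]
eef_rot: [-180.0, 0.0, 169.1]
force: [0.0, 0.5, -0.9]
width: 0.912
finger_force: 0.0
```

Request:
play_rows(
  moves=[78,15,-9,-5,0,0,0,78,40,-25,-20,0,0,0,78,65,-40,-35,0,0,0,78,78.6,-48.7,-45,0,0,0,78,78.6,-48.7,-55,0,0,0,78,78.6,-48.7,-65,0,0,0,78,78.6,-48.7,-75,0,0,0,78,78.6,-48.7,-83.7,0,0,0,78,78.6,-48.7,-83.7,0,0,0,78,78.6,-48.7,-83.7,0,0,0],
)

```text
time_s: 2.5
ee_pos: [544.3, 308.5, 35.1]
eef_rot: [180.0, 0.0, 169.3]
force: [0.2, 1.0, 0.5]
width: 0.914
finger_force: 0.0
```

Request:
play_rows(
  moves=[78,0,0,-5,0,0,0,78,0,0,-11,0,0,0,78,0,0,-17,0,0,0,78,0,0,-23,0,0,0,78,0,0,-28,0,0,0,78,0,0,-31,0,0,0,78,0,0,-33,0,0,0,78,0,0,-34,0,0,0,78,0,0,-34,0,0,0,78,0,0,-34,0,0,0],
)

```text
time_s: 3.5
ee_pos: [544.8, 308.1, 1.2]
eef_rot: [180.0, 0.0, 169.2]
force: [-0.2, 0.1, -0.2]
width: 0.912
finger_force: 0.0
```

```bash
python3 - <<'E'
from h import *
print(manip.read_state()['ee_pos'],manip.read_state()['force'])
a=manip.get_image('top')[140:230,180:290]; b=manip.get_image('side')[110:200,250:360]
cv2.imwrite('pics/g1.png',cv2.resize(np.hstack([a,b]),(792,324),interpolation=2)[:,:,::-1])
E
```

```text
[544.77248338 308.09482013   1.22626956] [-0.23091618  0.05033738 -0.21651004]
```

View pics/g1.png

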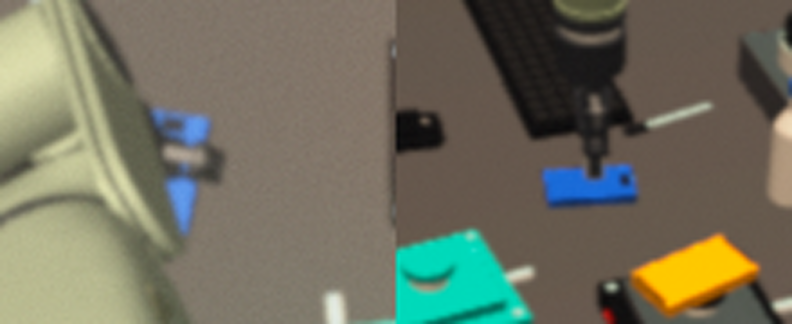

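The fingers straddle the blue cassette about midway along its length (side crop around 595,175). Closing now.

Request:
play_rows(
  moves=[66,0,0,0,0,0,0,62,0,0,0,0,0,0,60,0,0,0,0,0,0,58,0,0,0,0,0,0,56,0,0,0,0,0,0,54,0,0,0,0,0,0,52,0,0,0,0,0,0,50,0,0,0,0,0,0,50,0,0,0,0,0,0,50,0,0,0,0,0,0],
)

```text
time_s: 4.6
ee_pos: [544.6, 308.0, 1.0]
eef_rot: [180.0, -0.0, 169.2]
force: [-0.5, -0.9, -0.8]
width: 0.583
finger_force: 0.0
```

Request:
play_rows(
  moves=[50,0,0,1,0,0,0,50,0,0,4,0,0,0,50,0,0,10,0,0,0,50,0,0,20,0,0,0,50,0,0,35,0,0,0,50,0,0,55,0,0,0,50,0,0,75,0,0,0,50,0,0,90,0,0,0,50,0,0,99,0,0,0,50,0,0,99,0,0,0],
)

```text
time_s: 5.6
ee_pos: [545.5, 308.5, 102.0]
eef_rot: [179.9, 0.2, 169.2]
force: [0.6, -0.2, 0.2]
width: 0.583
finger_force: 0.0
```

```bash
python3 - <<'E'
from h import *
I={n:manip.get_image(n) for n in('top','side')}
cv2.imwrite('pics/g2.png',cv2.resize(np.hstack([I['top'][140:230,180:290],I['side'][90:180,250:360]]),(792,324),interpolation=2)[:,:,::-1])
s=manip.read_state(); print(s['ee_pos'],s['force'],s['finger_force'])
E
```

```text
[544.30893962 307.85114658  99.83737073] [-0.26134913  0.09309985 -0.81399838] 0.0
```

View pics/g2.png

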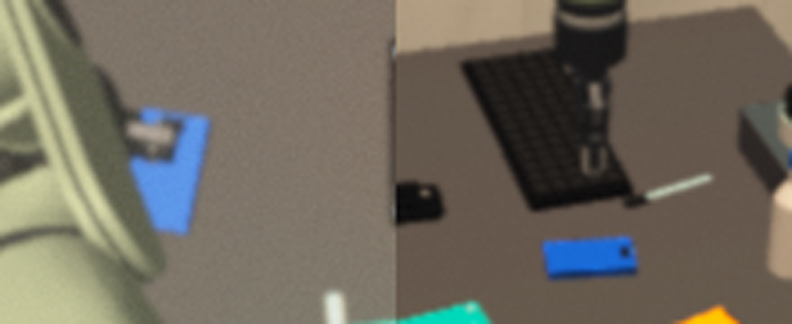

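The fingers closed above the blue cassette, which is still flat and unmoved (side crop about 590,257). The tips sit higher than assumed when open, so I'll go lower and watch the force.

Request:
play_rows(
  moves=[67,0,0,-5,0,0,0,67,0,0,-20,0,0,0,67,0,0,-40,0,0,0,67,0,0,-60,0,0,0,67,0,0,-75,0,0,0,67,0,0,-85,0,0,0,67,0,0,-92,0,0,0,67,0,0,-96,0,0,0,67,0,0,-99,0,0,0,67,0,0,-99,0,0,0],
)

```text
time_s: 6.7
ee_pos: [544.7, 308.0, 1.1]
eef_rot: [180.0, 0.0, 169.2]
force: [1.0, 0.5, -0.5]
width: 0.783
finger_force: 0.0
```

Request:
play_rows(
  moves=[67,0,0,-0.5,0,0,0,67,0,0,-1,0,0,0,67,0,0,-1.5,0,0,0,67,0,0,-2,0,0,0,67,0,0,-2.5,0,0,0,67,0,0,-3,0,0,0,67,0,0,-3.5,0,0,0,67,0,0,-4,0,0,0,67,0,0,-4,0,0,0,67,0,0,-4,0,0,0],
)

```text
time_s: 7.7
ee_pos: [544.6, 308.0, -3.0]
eef_rot: [180.0, -0.0, 169.2]
force: [-0.4, 0.4, 0.1]
width: 0.784
finger_force: 0.0
```

Request:
play_rows(
  moves=[67,0,0,-0.5,0,0,0,67,0,0,-1,0,0,0,67,0,0,-1.5,0,0,0,67,0,0,-2,0,0,0,67,0,0,-2.5,0,0,0,67,0,0,-3,0,0,0,67,0,0,-3,0,0,0,67,0,0,-3,0,0,0,67,0,0,-3,0,0,0,67,0,0,-3,0,0,0],
)

```text
time_s: 8.7
ee_pos: [544.7, 308.0, -5.9]
eef_rot: [180.0, 0.0, 169.2]
force: [0.3, 0.5, 0.3]
width: 0.788
finger_force: 0.0
```

Still clear of the bench, so I'll close here while watching the force.

Request:
play_rows(
  moves=[64,0,0,0,0,0,0,62,0,0,0,0,0,0,60,0,0,0,0,0,0,58,0,0,0,0,0,0,57,0,0,0,0,0,0,56,0,0,0,0,0,0,55,0,0,0,0,0,0,54,0,0,0,0,0,0,53,0,0,0,0,0,0,53,0,0,0,0,0,0],
)

```text
time_s: 9.7
ee_pos: [544.6, 308.0, -6.0]
eef_rot: [180.0, 0.0, 169.2]
force: [-0.6, -0.2, 0.6]
width: 0.619
finger_force: 0.0
```

Request:
play_rows(
  moves=[52,0,0,0,0,0,0,51,0,0,0,0,0,0,50,0,0,0,0,0,0,49,0,0,0,0,0,0,48,0,0,0,0,0,0,47,0,0,0,0,0,0,46,0,0,0,0,0,0,45,0,0,0,0,0,0,44,0,0,0,0,0,0,44,0,0,0,0,0,0],
)

```text
time_s: 10.7
ee_pos: [544.6, 308.0, -6.0]
eef_rot: [180.0, 0.0, 169.2]
force: [1.6, 1.8, -0.4]
width: 0.514
finger_force: 0.0
```

```bash
python3 - <<'E'
from h import *
I={n:manip.get_image(n) for n in('top','side')}
a=cv2.resize(I['top'][150:220,190:270],(400,350),interpolation=2);b=cv2.resize(I['side'][130:185,270:333],(400,350),interpolation=2)
cv2.imwrite('pics/g3.png',np.hstack([a,b])[:,:,::-1])
E
```

```text
(no output)
```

View pics/g3.png

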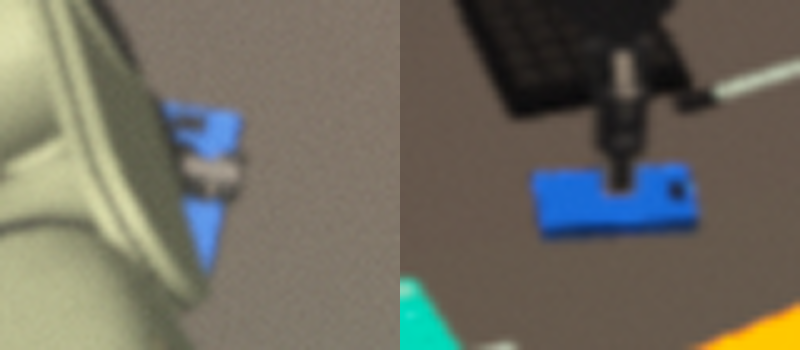

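```bash
python3 - <<'E'
from h import *
d=np.array([np.cos(np.radians(79.2)),np.sin(np.radians(79.2))])
for off in(22,29,36):
    xy=np.array([544.6,308])-off*d
    print(off,[(z,proj('side',[*xy,z]).round(1).tolist()) for z in(0,6,12,18,24)])
print('tip px',270+220/6.35,130+193/6.364, proj('side',[[544.6,308,12],*[[544.6+s*50*np.cos(.19)-29*d[0],308-s*50*np.sin(.19)-29*d[1],12] for s in(-1,1)]]).round(1).tolist())
E
```

```text
22 [(0, [[303.9, 165.3]]), (6, [[303.9, 164.1]]), (12, [[303.9, 162.9]]), (18, [[303.9, 161.7]]), (24, [[303.9, 160.4]])]
29 [(0, [[304.1, 166.3]]), (6, [[304.1, 165.1]]), (12, [[304.1, 163.9]]), (18, [[304.1, 162.7]]), (24, [[304.1, 161.5]])]
36 [(0, [[304.3, 167.3]]), (6, [[304.3, 166.1]]), (12, [[304.3, 164.9]]), (18, [[304.3, 163.7]]), (24, [[304.3, 162.5]])]
tip px 304.6456692913386 160.32683846637335 [[303.4, 159.7], [291.7, 164.6], [316.5, 163.2]]
```

The near fingertip (side crop about 620,193) sits visibly above the cassette's top face, about 20 mm up although the TCP reads -6. So the real tips are higher than the nominal TCP. I'll reopen and feel downwards.

Request:
play_rows(
  moves=[78,0,0,0,0,0,0,78,0,0,0,0,0,0,78,0,0,0,0,0,0,78,0,0,-1,0,0,0,78,0,0,-2,0,0,0,78,0,0,-3,0,0,0,78,0,0,-4,0,0,0,78,0,0,-5,0,0,0,78,0,0,-6,0,0,0,78,0,0,-6,0,0,0],
)

```text
time_s: 11.8
ee_pos: [544.5, 307.9, -12.2]
eef_rot: [-180.0, -0.0, 169.2]
force: [0.4, 0.3, -0.1]
width: 0.913
finger_force: 0.0
```

```bash
python3 - <<'E'
from h import *
I={n:manip.get_image(n) for n in('top','side')}
a=cv2.resize(I['top'][150:220,190:270],(400,350),interpolation=2);b=cv2.resize(I['side'][130:185,270:333],(400,350),interpolation=2)
cv2.imwrite('pics/g4.png',np.hstack([a,b])[:,:,::-1])
s=manip.read_state();print(s['ee_pos'],s['force'])
E
```

```text
[544.61747014 308.01173892 -11.98740454] [-0.44414914  0.4053274  -0.3454565 ]
```

View pics/g4.png

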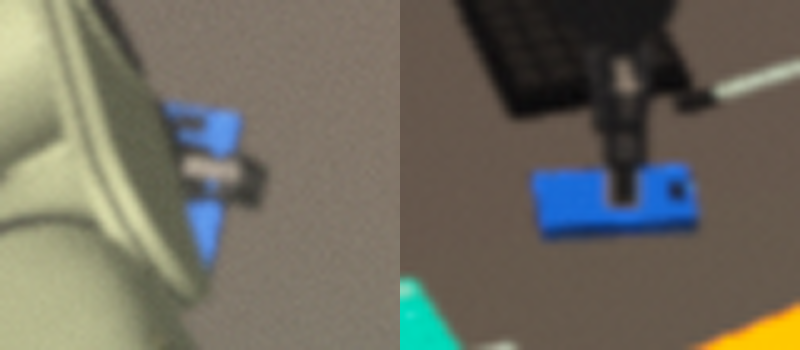

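The tips are still about 26 mm above the bench (side crop tip about 622,207), so there is an offset of roughly 25–28 mm. Lowering stepwise.

Request:
play_rows(
  moves=[78,0,0,-2,0,0,0,78,0,0,-4,0,0,0,78,0,0,-6,0,0,0,78,0,0,-8,0,0,0,78,0,0,-9,0,0,0,78,0,0,-10,0,0,0,78,0,0,-11,0,0,0,78,0,0,-12,0,0,0,78,0,0,-12,0,0,0,78,0,0,-12,0,0,0],
)

```text
time_s: 12.9
ee_pos: [544.6, 308.0, -23.9]
eef_rot: [180.0, 0.0, 169.2]
force: [-0.7, 0.4, -0.3]
width: 0.914
finger_force: 0.0
```

Request:
play_rows(
  moves=[72,0,0,0,0,0,0,70,0,0,0,0,0,0,68,0,0,0,0,0,0,66,0,0,0,0,0,0,64,0,0,0,0,0,0,62,0,0,0,0,0,0,60,0,0,0,0,0,0,58,0,0,0,0,0,0,56,0,0,0,0,0,0,54,0,0,0,0,0,0],
)

```text
time_s: 13.9
ee_pos: [544.6, 308.0, -24.0]
eef_rot: [180.0, -0.0, 169.2]
force: [-0.8, 0.1, 0.1]
width: 0.632
finger_force: 0.0
```

Request:
play_rows(
  moves=[67,0,0,0,0,0,0,67,0,0,0,0,0,0,67,0,0,-1,0,0,0,67,0,0,-2,0,0,0,67,0,0,-3,0,0,0,67,0,0,-4,0,0,0,67,0,0,-5,0,0,0,67,0,0,-6,0,0,0,67,0,0,-6,0,0,0,67,0,0,-6,0,0,0],
)

```text
time_s: 14.9
ee_pos: [544.6, 308.0, -30.0]
eef_rot: [180.0, -0.0, 169.2]
force: [1.5, -0.4, 0.1]
width: 0.786
finger_force: 0.0
```

Request:
play_rows(
  moves=[65,0,0,0,0,0,0,63,0,0,0,0,0,0,61,0,0,0,0,0,0,59,0,0,0,0,0,0,57,0,0,0,0,0,0,55,0,0,0,0,0,0,54,0,0,0,0,0,0,53,0,0,0,0,0,0,52,0,0,0,0,0,0,52,0,0,0,0,0,0],
)

```text
time_s: 15.9
ee_pos: [544.6, 307.8, -29.6]
eef_rot: [-180.0, 0.0, 169.2]
force: [-0.8, -2.5, 5.1]
width: 0.665
finger_force: 31.6
```

Contact made (31.6 N at 56.8 mm), but only at the tips, so I'll go a little deeper.

Request:
play_rows(
  moves=[67,0,0,0,0,0,0,67,0,0,0,0,0,0,67,0,0,-1,0,0,0,67,0,0,-2,0,0,0,67,0,0,-3,0,0,0,64,0,0,-3,0,0,0,60,0,0,-3,0,0,0,57,0,0,-3,0,0,0,52,0,0,-3,0,0,0,52,0,0,-3,0,0,0],
)

```text
time_s: 16.9
ee_pos: [544.7, 308.0, -32.7]
eef_rot: [180.0, 0.0, 169.2]
force: [-1.2, 0.1, 2.9]
width: 0.667
finger_force: 32.3
```

Request:
play_rows(
  moves=[50,0,0,1,0,0,0,50,0,0,4,0,0,0,50,0,0,10,0,0,0,50,0,0,22,0,0,0,50,0,0,40,0,0,0,50,0,0,62,0,0,0,50,0,0,85,0,0,0,50,0,0,108,0,0,0,50,0,0,124,0,0,0,50,0,0,130,0,0,0],
)

```text
time_s: 17.9
ee_pos: [545.8, 308.7, 100.1]
eef_rot: [179.8, 0.2, 169.2]
force: [1.0, -0.5, -2.3]
width: 0.667
finger_force: 32.4
```

Request:
play_rows(
  moves=[50,1,-8,0,0,0,1,50,3,-28,0,0,0,3,50,6,-60,0,0,0,6.5,50,9.5,-98,0,0,0,10.5,50,13.5,-136,0,0,0,14.5,50,17.5,-174,0,0,0,18.5,50,21,-212,0,0,0,22.5,50,24,-244,0,0,0,26,50,26,-263,0,0,0,28,50,26.8,-269.3,0,0,0,28.8],
)

```text
time_s: 18.9
ee_pos: [570.5, 36.2, 96.0]
eef_rot: [180.0, -0.1, -162.1]
force: [-0.9, 0.0, -1.2]
width: 0.669
finger_force: 32.5
```

```bash
python3 - <<'E'
from h import *
s=manip.read_state();print(s['ee_pos'],s['eef_rot'],s['force'],s['finger_force'],s['width'])
I={n:manip.get_image(n) for n in('top','side')}
a=cv2.resize(I['top'][120:220,250:370],(396,330),interpolation=2);b=cv2.resize(I['side'][100:230,260:416],(396,330),interpolation=2)
cv2.imwrite('pics/g5.png',np.hstack([a,b])[:,:,::-1])
E
```

```text
[570.51985435  36.22945444  95.99157313] [ 1.79985103e+02 -1.39657823e-01 -1.62072947e+02] [-0.94019202  0.03763424 -1.16998755] 32.45151221752167 0.6688582206287693
```

View pics/g5.png

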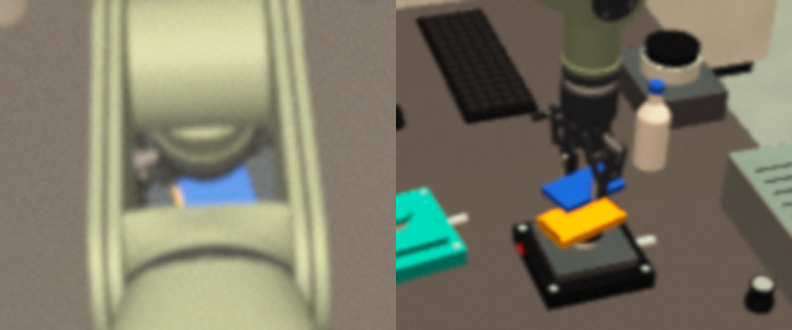

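Blue is held level, directly above the gold tray (side crop about 583,188, above 583,222). Lowering.

Request:
play_rows(
  moves=[50,0,0,-4,0,0,0,50,0,0,-10,0,0,0,50,0,0,-18,0,0,0,50,0,0,-26,0,0,0,50,0,0,-33,0,0,0,50,0,0,-37,0,0,0,50,0,0,-40,0,0,0,50,0,0,-42,0,0,0,50,0,0,-42,0,0,0,50,0,0,-42,0,0,0],
)

```text
time_s: 20.0
ee_pos: [571.6, 38.7, 55.3]
eef_rot: [-180.0, 0.0, -162.0]
force: [-0.2, 0.3, -1.6]
width: 0.664
finger_force: 32.4
```

Request:
play_rows(
  moves=[50,0,0,-0.2,0,0,0,50,0,0,-0.4,0,0,0,50,0,0,-0.6,0,0,0,50,0,0,-0.8,0,0,0,50,0,0,-1,0,0,0,50,0,0,-1.2,0,0,0,50,0,0,-1.4,0,0,0,50,0,0,-1.5,0,0,0,50,0,0,-1.5,0,0,0,50,0,0,-1.5,0,0,0],
)

```text
time_s: 21.0
ee_pos: [571.4, 38.7, 53.5]
eef_rot: [180.0, 0.0, -162.0]
force: [-0.0, -0.7, -1.1]
width: 0.673
finger_force: 32.4
```

Request:
play_rows(
  moves=[50,0,0,-0.2,0,0,0,50,0,0,-0.4,0,0,0,50,0,0,-0.6,0,0,0,50,0,0,-0.8,0,0,0,50,0,0,-1,0,0,0,50,0,0,-1,0,0,0,50,0,0,-1,0,0,0,50,0,0,-1,0,0,0,50,0,0,-1,0,0,0,50,0,0,-1,0,0,0],
)

```text
time_s: 22.0
ee_pos: [571.5, 38.7, 53.3]
eef_rot: [-180.0, 0.0, -162.0]
force: [-2.1, -0.4, 6.1]
width: 0.667
finger_force: 33.1
```

Contact at about 6 N. Release slowly, rise, and measure.

Request:
play_rows(
  moves=[50,0,0,0.4,0,0,0,58,0,0,0.4,0,0,0,60,0,0,0.4,0,0,0,62,0,0,0.4,0,0,0,66,0,0,0.4,0,0,0,72,0,0,0.4,0,0,0,78,0,0,0.4,0,0,0,78,0,0,0.4,0,0,0,78,0,0,0.4,0,0,0,78,0,0,0.4,0,0,0],
)

```text
time_s: 23.0
ee_pos: [571.4, 38.7, 52.9]
eef_rot: [180.0, 0.0, -162.0]
force: [0.2, 0.3, -0.9]
width: 0.918
finger_force: 0.0
```

Request:
play_rows(
  moves=[78,0,0,4,0,0,0,78,0,0,12,0,0,0,78,0,0,24,0,0,0,78,0,0,38,0,0,0,78,0,0,50,0,0,0,78,4,-18,57,0,0,0,78,12,-54,57,0,0,0,78,20,-90,57,0,0,0,78,26,-117,57,0,0,0,78,28,-126,57,0,0,0],
)

```text
time_s: 24.0
ee_pos: [600.2, -89.9, 110.9]
eef_rot: [-179.9, 0.1, -162.1]
force: [-0.7, 0.4, -0.3]
width: 0.914
finger_force: 0.0
```

```bash
cat > m2.py <<'E'
from h import *
I={n:manip.get_image(n) for n in('top','side')}
s=manip.read_state();print(s['ee_pos'],s['eef_rot'],s['force'])
def run(col,cs,d,z,p0,ns):
    for n in ns:
        try: print(col,n,fit({n:I[n]},col,cs,d,z,p0))
        except Exception as e: print(col,n,'fail',e)
E
python3 - <<'E'
from m2 import *
c={n:tuple(int(v) for v in proj(n,[571.4,38.7,92])[0].round()) for n in I}
run('blue',c,C,86,(571.4,38.7,18),I)
run('gold',c,(110,62,16),70,(571.4,38.7,18),['side'])
c={n:tuple(int(v) for v in proj(n,[633,-239,6])[0].round()) for n in I}
run('white',c,C,0,(633,-239,19.5),I)
a=cv2.resize(I['top'][120:220,250:370],(396,330),interpolation=2);b=cv2.resize(I['side'][150:230,290:386],(396,330),interpolation=2)
cv2.imwrite('pics/g6.png',np.hstack([a,b])[:,:,::-1])
E
```

```text
[599.67930022 -88.19219983 110.44939372] [ 1.79999252e+02  3.94588241e-02 -1.62094815e+02] [-0.02368641 -0.13554185  0.15394052]
blue top [5.7339e+02 3.9240e+01 2.0250e+01 4.0000e-02]
blue side [5.7126e+02 4.2420e+01 2.2950e+01 2.6000e-01]
gold side [5.7839e+02 6.1000e+01 2.1360e+01 2.2000e-01]
white top [ 6.5987e+02 -2.0660e+02 -6.6800e+00  5.2000e-01]
white side [ 6.3260e+02 -2.3656e+02  1.9760e+01  9.0000e-02]
```

View pics/g6.png

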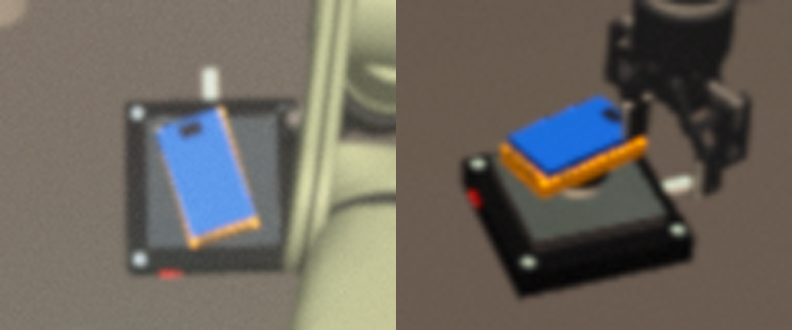

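Blue lies square on the tray, with an even gold rim (top crop about 208,177), released and within about 2 mm and 2°. Now white.

Request:
play_rows(
  moves=[74,2,-9,0,0,0,0,74,6,-30,-5,0,0,0.5,74,13,-60,-15,0,0,1,74,20,-90,-30,0,0,1.5,74,27,-120,-50,0,0,1.5,74,32,-143,-68,0,0,1.5,74,33.4,-151.7,-82,0,0,1.5,74,33.4,-151.7,-90,0,0,1.5,74,33.4,-151.7,-90,0,0,1.5,74,33.4,-151.7,-90,0,0,1.5],
)

```text
time_s: 25.1
ee_pos: [633.1, -237.6, 20.6]
eef_rot: [180.0, 0.0, -160.4]
force: [-0.7, -0.3, -1.1]
width: 0.87
finger_force: 0.0
```

Request:
play_rows(
  moves=[74,0,0,-6,0,0,0,74,0,0,-14,0,0,0,74,0,0,-24,0,0,0,74,0,0,-34,0,0,0,72,0,0,-42,0,0,0,72,0,0,-47,0,0,0,70,0,0,-50,0,0,0,70,0,0,-52,0,0,0,70,0,0,-52.9,0,0,0,70,0,0,-52.9,0,0,0],
)

```text
time_s: 26.1
ee_pos: [633.0, -239.1, -32.8]
eef_rot: [-180.0, 0.0, -160.5]
force: [-0.5, -0.2, 0.6]
width: 0.816
finger_force: 0.0
```

Request:
play_rows(
  moves=[67,0,0,0,0,0,0,64,0,0,0,0,0,0,62,0,0,0,0,0,0,60,0,0,0,0,0,0,58,0,0,0,0,0,0,56,0,0,0,0,0,0,54,0,0,0,0,0,0,52,0,0,0,0,0,0,50,0,0,0,0,0,0,50,0,0,0,0,0,0],
)

```text
time_s: 27.1
ee_pos: [633.0, -239.1, -32.6]
eef_rot: [-180.0, 0.0, -160.5]
force: [0.2, -0.3, 4.9]
width: 0.674
finger_force: 32.9
```

Request:
play_rows(
  moves=[50,0,0,1,0,0,0,50,0,0,4,0,0,0,50,0,0,10,0,0,0,50,0,0,22,0,0,0,50,0,0,42,0,0,0,50,0,0,66,0,0,0,50,0,0,92,0,0,0,50,0,0,118,0,0,0,50,0,0,137,0,0,0,50,0,0,145,0,0,0],
)

```text
time_s: 28.1
ee_pos: [634.1, -239.5, 115.5]
eef_rot: [-179.8, 0.2, -160.5]
force: [0.3, 0.1, -1.0]
width: 0.669
finger_force: 32.4
```

Request:
play_rows(
  moves=[50,-2,9,0,0,0,0,50,-7,32,0,0,0,0,50,-15,69,0,0,0,0,50,-24,110,0,0,0,-0.5,50,-33,151,0,0,0,-1,50,-42,192,0,0,0,-1,50,-50,229,0,0,0,-1,50,-56,256,0,0,0,-1,50,-60,274,0,0,0,-1,50,-60.8,278,0,0,0,-1],
)

```text
time_s: 29.1
ee_pos: [570.1, 41.3, 110.9]
eef_rot: [179.9, -0.2, -161.3]
force: [1.0, -0.9, -1.3]
width: 0.667
finger_force: 32.4
```

```bash
python3 - <<'E'
from m2 import *
c={n:tuple(int(v) for v in proj(n,[572,39,151])[0].round()) for n in I}
run('white',c,C,145,(572,39,18.5),['side'])
a=cv2.resize(I['top'][120:220,250:370],(396,330),interpolation=2);b=cv2.resize(I['side'][130:230,280:400],(396,330),interpolation=2)
cv2.imwrite('pics/g7.png',np.hstack([a,b])[:,:,::-1])
E
```

```text
[571.16974688  39.49556547 111.24157522] [ 1.79981478e+02 -9.87621742e-02 -1.61396537e+02] [-0.1683406   0.1128647  -1.91116026]
white side [560.89  46.26  33.51   0.69]
```

View pics/g7.png

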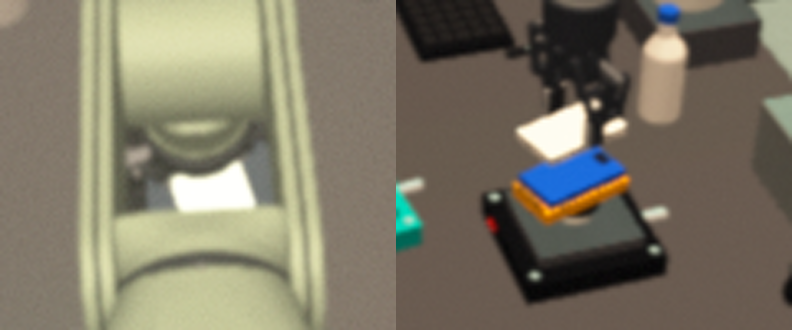

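White is held level over the pile (side crop about 570,132, above blue at 572,178). Lowering.

Request:
play_rows(
  moves=[50,0,0,-4,0,0,0,50,0,0,-10,0,0,0,50,0,0,-18,0,0,0,50,0,0,-27,0,0,0,50,0,0,-35,0,0,0,50,0,0,-40,0,0,0,50,0,0,-43,0,0,0,50,0,0,-45,0,0,0,50,0,0,-45.5,0,0,0,50,0,0,-45.5,0,0,0],
)

```text
time_s: 30.2
ee_pos: [572.2, 39.1, 66.7]
eef_rot: [-180.0, 0.0, -161.5]
force: [0.1, -0.3, -0.8]
width: 0.667
finger_force: 32.4
```

Request:
play_rows(
  moves=[50,0,0,-0.2,0,0,0,50,0,0,-0.4,0,0,0,50,0,0,-0.6,0,0,0,50,0,0,-0.8,0,0,0,50,0,0,-1,0,0,0,50,0,0,-1.2,0,0,0,50,0,0,-1.2,0,0,0,50,0,0,-1.2,0,0,0,50,0,0,-1.2,0,0,0,50,0,0,-1.2,0,0,0],
)

```text
time_s: 31.2
ee_pos: [572.0, 39.0, 65.4]
eef_rot: [180.0, 0.0, -161.5]
force: [-0.3, -1.4, -0.4]
width: 0.664
finger_force: 32.5
```

Request:
play_rows(
  moves=[50,0,0,-0.2,0,0,0,50,0,0,-0.4,0,0,0,50,0,0,-0.6,0,0,0,50,0,0,-0.7,0,0,0,50,0,0,-0.7,0,0,0,50,0,0,-0.7,0,0,0,50,0,0,-0.7,0,0,0,50,0,0,-0.7,0,0,0,50,0,0,-0.7,0,0,0,50,0,0,-0.7,0,0,0],
)

```text
time_s: 32.2
ee_pos: [572.0, 39.0, 65.4]
eef_rot: [-180.0, 0.0, -161.5]
force: [-2.4, 0.3, 5.8]
width: 0.666
finger_force: 33.1
```

Request:
play_rows(
  moves=[50,0,0,0.3,0,0,0,58,0,0,0.3,0,0,0,60,0,0,0.3,0,0,0,62,0,0,0.3,0,0,0,66,0,0,0.3,0,0,0,72,0,0,0.3,0,0,0,78,0,0,0.3,0,0,0,78,0,0,0.3,0,0,0,78,0,0,0.3,0,0,0,78,0,0,0.3,0,0,0],
)

```text
time_s: 33.2
ee_pos: [572.0, 39.0, 64.9]
eef_rot: [180.0, -0.0, -161.5]
force: [-0.5, -0.3, -0.0]
width: 0.913
finger_force: 0.0
```

Request:
play_rows(
  moves=[78,0,0,4,0,0,0,78,0,0,12,0,0,0,78,0,0,24,0,0,0,78,0,0,38,0,0,0,78,0,0,50,0,0,0,78,4,-18,57,0,0,0,78,12,-54,57,0,0,0,78,20,-90,57,0,0,0,78,26,-117,57,0,0,0,78,28,-126,57,0,0,0],
)

```text
time_s: 34.2
ee_pos: [600.7, -89.5, 122.8]
eef_rot: [-179.9, 0.1, -161.6]
force: [-0.3, -0.6, -0.2]
width: 0.913
finger_force: 0.0
```

```bash
python3 - <<'E'
from m2 import *
c={n:tuple(int(v) for v in proj(n,[572,39,104])[0].round()) for n in I}
run('white',c,C,98,(572,39,18.5),I)
# whole pile silhouette: anything colourful or bright around, top camera -> gold rim extents along tray axes on plane 86
a=I['top'].astype(int); g=(a[...,0]-a[...,2]>60)
v,u=np.nonzero(g); P=ray('top',np.c_[u,v],86)-[571.4,38.7]
P=P@R.from_euler('z',18,degrees=True).as_matrix()[:2,:2]; k=(abs(P)<70).all(1); P=P[k]
print('gold px',len(P),P.min(0).round(1),P.max(0).round(1))
for n,z in (('top',86),('side',86)):
    print(n,'tray corner px',proj(n,np.c_[R.from_euler('z',18,degrees=True).apply([[s*55,t*31,0] for s in(-1,1) for t in(-1,1)])+[571.4,38.7,z]]).round(1).tolist())
E
```

```text
[600.24521447 -87.89885156 122.4532867 ] [ 1.79997072e+02  3.87731370e-02 -1.61601263e+02] [ 0.68560779  0.45085936 -0.08296658]
white top [5.7161e+02 3.8400e+01 1.9490e+01 7.0000e-02]
white side [5.7175e+02 4.1750e+01 1.7920e+01 2.0000e-01]
gold px 80 [-69.5 -35.8] [54.1 64.2]
top tray corner px [[328.1, 187.3], [307.6, 194.1], [315.8, 151.7], [295.6, 158.5]]
side tray corner px [[325.6, 194.2], [315.0, 184.9], [350.4, 182.9], [339.5, 174.1]]
```

White is within about 1 mm and 1.5° of the tray centre. Back over the pile, then down to the tray.

Request:
play_rows(
  moves=[80,-2,8,0,0,0,0,80,-6,26,0,0,0,0,80,-13,56,0,0,0,0,80,-20,86,0,0,0,0,80,-25,111,0,0,0,0,80,-28,123,0,0,0,0,80,-28.6,125.7,0,0,0,0,80,-28.6,125.7,0,0,0,0,80,-28.6,125.7,-4,0,0,0,80,-28.6,125.7,-10,0,0,0],
)

```text
time_s: 35.3
ee_pos: [571.8, 37.9, 111.8]
eef_rot: [-180.0, 0.0, -161.5]
force: [-0.3, -0.4, 0.4]
width: 0.939
finger_force: 0.0
```

Request:
play_rows(
  moves=[80,0,0,-10,0,0,0,80,0,0,-22,0,0,0,80,0,0,-34,0,0,0,80,0,0,-46,0,0,0,80,0,0,-58,0,0,0,80,0,0,-70,0,0,0,80,0,0,-80,0,0,0,80,0,0,-87,0,0,0,80,0,0,-91,0,0,0,80,0,0,-91.9,0,0,0],
)

```text
time_s: 36.3
ee_pos: [571.3, 38.7, 19.6]
eef_rot: [180.0, -0.0, -161.5]
force: [0.1, 0.9, 0.7]
width: 0.933
finger_force: 0.0
```

Request:
play_rows(
  moves=[74,0,0,0,0,0,0,71,0,0,0,0,0,0,69,0,0,0,0,0,0,67,0,0,0,0,0,0,65,0,0,0,0,0,0,64,0,0,0,0,0,0,63,0,0,0,0,0,0,61,0,0,0,0,0,0,55,0,0,0,0,0,0,50,0,0,0,0,0,0],
  force=60,
)

```text
time_s: 37.3
ee_pos: [572.5, 36.9, 21.3]
eef_rot: [-179.8, 0.1, -161.4]
force: [0.2, -8.2, 6.2]
width: 0.714
finger_force: 63.5
```

Request:
play_rows(
  moves=[50,0,0,0,0,0,0,50,0,0,0,0,0,0,50,0,0,0,0,0,0,50,0,0,0,0,0,0,50,0,0,0,0,0,0,50,0,0,0,0,0,0,50,0,0,0,0,0,0,50,0,0,0,0,0,0,50,0,0,0,0,0,0,50,0,0,0,0,0,0],
)

```text
time_s: 38.3
ee_pos: [572.5, 36.9, 21.3]
eef_rot: [-179.8, 0.1, -161.4]
force: [0.0, -7.5, 7.0]
width: 0.715
finger_force: 63.5
```

Request:
play_rows(
  moves=[50,0.3,-0.5,0.4,0,0,0,50,0.6,-1,0.8,0,0,0,50,0.9,-1.5,1.2,0,0,0,50,1,-1.8,1.6,0,0,0,50,1,-1.8,2.2,0,0,0,50,1,-1.8,3,0,0,0,50,1,-1.8,4,0,0,0,50,1,-1.8,5,0,0,0,50,1,-1.8,6,0,0,0,50,1,-1.8,6,0,0,0],
)

```text
time_s: 39.3
ee_pos: [571.1, 36.5, 24.7]
eef_rot: [180.0, -0.2, -161.5]
force: [1.5, -4.1, -8.0]
width: 0.713
finger_force: 66.3
```

```bash
python3 - <<'E'
from m2 import *
print(s['finger_force'],s['wrist_torque'])
c={n:tuple(int(v) for v in proj(n,[572,38,100])[0].round()) for n in I}
cv2.imwrite('pics/n.png',I['side'][:,:,::-1])
a=I['side'].astype(int); 
for nm,m in(('gold',(a[...,0]-a[...,2]>90)&(a[...,1]-a[...,2]>50)),('blue',a[...,2]-a[...,0]>80),('white',a.min(2)>190)):
    q=m[150:210,300:365]; print(nm); 
    v,u=np.nonzero(q); print(len(u),u.min()+300,u.max()+300,v.min()+150,v.max()+150,(u.mean()+300).round(1),(v.mean()+150).round(1))
E
```

```text
[571.13268718  36.53415808  24.71347016] [ 179.97435828   -0.18660579 -161.46921652] [ 0.7014052  -4.73735733 -8.73794146]
66.34461723268032 [-0.67766766 -0.26210479 -0.03381873]
gold
107 315 350 182 197 327.9 190.6
blueTraceback (most recent call last):
  File "<stdin>", line 8, in <module>
    return umr_minimum(a, axis, None, out, keepdims, initial, where)
ValueError: zero-size array to reduction operation minimum which has no identity
```

```bash
python3 - <<'E'
import cv2,numpy as np
a=cv2.imread('pics/n.png')[:,:,::-1].astype(int)
for v in range(160,206):
    s=''
    for u in range(300,366):
        r,g,b=a[v,u]
        s+='W' if min(r,g,b)>150 else 'G' if r-b>70 else 'B' if b-r>25 else '#' if max(r,g,b)<45 else '.'
    print(v,s)
E
```

```text
160 .....................########################.....................
161 .....................#..#####################.....................
162 .....................#...####################.....................
163 .....................#...####################.....................
164 .....................#######################......................
165 .....................#######################......................
166 .....................######################.......................
167 .....................##..##################.......................
168 .....................##...#################.......................
169 .....................##..#################........................
170 .....................###.########.######..........................
171 ......................##################..........................
172 .......................#################..........................
173 ........................####....#########.........................
174 ........................#........########.........................
175 ...........................WWWW
[... 1465 characters left out ...]
...GG######........GGGGG........................#............
197 .......GGG.######........GG..........................##...........
198 ........GGG######.....................................##..........
199 ........GG.#######.....................................##.........
200 ...........#######.....................................###........
201 ..........#########.....................................##........
202 ..........#########....................................####.......
203 ...........#########..................................#####.......
204 ...........#########...............................#####..........
205 ............#########..........................#########..W.......
```

The pixel map shows the tray level and the pile intact. Continuing the lift.

Request:
play_rows(
  moves=[50,0,0,0.5,0,0,0,50,0,0,1.5,0,0,0,50,0,0,3,0,0,0,50,0,0,5,0,0,0,50,0,0,7.5,0,0,0,50,0,0,10,0,0,0,50,0,0,12.5,0,0,0,50,0,0,14.5,0,0,0,50,0,0,15.5,0,0,0,50,0,0,16,0,0,0],
)

```text
time_s: 40.4
ee_pos: [572.4, 37.1, 42.3]
eef_rot: [180.0, 0.0, -161.5]
force: [0.3, 0.3, -5.0]
width: 0.716
finger_force: 66.3
```

Request:
play_rows(
  moves=[50,0,0,1,0,0,0,50,0,0,3,0,0,0,50,0,0,6,0,0,0,50,0,0,10,0,0,0,50,0,0,15,0,0,0,50,0,0,20,0,0,0,50,0,0,25,0,0,0,50,0,0,30,0,0,0,50,0,0,35,0,0,0,50,0,0,40,0,0,0],
)

```text
time_s: 41.4
ee_pos: [572.4, 36.9, 82.5]
eef_rot: [180.0, 0.0, -161.5]
force: [-0.6, -0.7, -4.4]
width: 0.715
finger_force: 66.3
```

Request:
play_rows(
  moves=[50,0,0,5,0,0,0,50,0,0,10,0,0,0,50,0,0,15,0,0,0,50,0,0,20,0,0,0,50,0,0,25,0,0,0,50,0,0,30,0,0,0,50,0,0,34,0,0,0,50,0,0,37,0,0,0,50,0,0,39,0,0,0,50,0,0,40,0,0,0],
)

```text
time_s: 42.4
ee_pos: [572.4, 36.9, 122.2]
eef_rot: [180.0, 0.0, -161.5]
force: [0.4, -0.8, -4.3]
width: 0.712
finger_force: 66.3
```

Request:
play_rows(
  moves=[50,0,0,0,0,0,0,50,0,0,0,0,0,0,50,0,0,0,0,0,0,50,0,0,0,0,0,0,50,0,0,0,0,0,0,50,0,0,0,0,0,0,50,0,0,0,0,0,0,50,0,0,0,0,0,0,50,0,0,0,0,0,0,50,0,0,0,0,0,0],
)

```text
time_s: 43.4
ee_pos: [572.4, 36.9, 122.1]
eef_rot: [180.0, 0.0, -161.5]
force: [-0.5, -0.5, -5.0]
width: 0.712
finger_force: 66.3
```

```bash
python3 - <<'E'
from h import *
a=manip.get_image('side').astype(int); s=manip.read_state()
print(s['ee_pos'],s['force'],s['wrist_torque'],s['finger_force'],s['width'],abs(s['qvel']).max())
for v in range(148,182):
    t=''
    for u in range(300,366):
        r,g,b=a[v,u]
        t+='W' if min(r,g,b)>150 else 'G' if r-b>70 else 'B' if b-r>25 else '#' if max(r,g,b)<45 else '.'
    print(v,t)
M=R.from_euler('z',18.5,degrees=True)
for nm,l,w,z in(('tray top',55,31,187),('tray bot',55,31,171),('blue top',50,29,199),('white top',50,29,211)):
    print(nm,proj('side',M.apply([[i*l,j*w,0] for i,j in((-1,-1),(1,-1),(-1,1),(1,1))])+[572.2,37,z]).round(1).tolist())
E
```

```text
[572.42118184  36.90965554 122.03182636] [ 0.33720275 -0.60920822 -5.46766863] [ 4.30940735e-02  9.97346884e-03 -9.83852299e-07] 66.33964776992798 0.7160509995531054 0.10834994766468323
148 ......................####################.................WWWWWWW
149 .......................####################.......................
150 .........................####.....#########.......................
151 .........................##...WWW..#####...#......................
152 ............................WWWWWW..##......##....................
153 .........................WWWWWWWWWW.....WW..####..#...............
154 .......................WWWWWWWWWWWWW...WW...####..#...............
155 ....................WWWWWWWWWWWWWWWW.......#####..#...............
156 ..................WWWWWWWWWWWWWWWWWW..#.....#######...............
157 ...................WWWWWWWWWWWWWWWWW........#######...............
158 ...................WWWWWWWWWWWWWWWWWW....W..#######...............
159 .....................WWWWWWWWWWWWWWWWW......######................
160 ......................WWWWWWWWWWWWWWWW......#####.GGG.....
[... 1096 characters left out ...]
................................................
177 ..................................................................
178 ..................................................................
179 ..................................................................
180 ..................................................................
181 ..................................................................
tray top [[327.2, 170.9], [352.9, 159.7], [315.9, 161.8], [341.3, 151.2]]
tray bot [[327.0, 174.8], [352.5, 163.5], [315.8, 165.6], [341.1, 155.0]]
blue top [[328.2, 167.1], [351.6, 157.0], [317.5, 158.7], [340.8, 149.0]]
white top [[328.3, 164.1], [351.9, 154.0], [317.6, 155.7], [341.0, 146.1]]
```

The observed corners match a level pile about 101 mm above the chuck, to within a pixel, and the force equals its weight. Handing in.

```bash
python3 -c "
from plant import manip
print(manip.finish_job())"
```

```text
the job is handed in; nothing more can be done
None
```

The job is handed in: blue is on the tray, white is on blue, and the tray is held level and still about 10 cm above the chuck; the hand-in gave no verdict, and red and the other items were not re-measured afterwards.

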